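# Load the tin and snap the jar's cap home

## Robot

A 6-joint arm with a two-finger parallel gripper is mounted at the origin on the work surface. World frame = base frame: x ahead of the robot, y to its left, z up, the work surface at z = 0. Lengths are in mm, angles in rad, forces in N, time in s.
With the tool pointing down it reaches from about 350 to 875 mm from the base axis. Payload 4.2 kg.
Tool frame: the origin (TCP) lies at the very end of the fingers, on their centre line; the grasp point (between the pads) lies 19 mm behind it; z points along the fingers, y is the line along which they close (so a half turn about z gives the same grasp; the last joint's range is limited). The gripper opens to 85 mm and grips with 20 to 120 N. Pads are 22 mm wide; open, the fingers measure 114 mm over their backs; the gripper's body (76 mm by 85 mm) begins 54 mm behind the grasp point. The pads swing forward as they close: fully open they stand 13 mm farther back than shut.
Start: joints at [1.389, 0.385, 0.008, 0, -1.194, -0.259], TCP at [266.631, 565.25, 231.312] pointing down, gripper open.
Joint ranges: [-3.14, 3.14], [-1.21, 2.06], [-1.07, 1.41], [-3.16, 2.05], [-2.99, -0.16], [-3.1, 3.1]. Speed limits (rad/s): [2.79, 2.79, 3.14, 3.14, 3.14, 3.14].

## Interface

Orientations are given as a unit quaternion [x, y, z, w].
In Python, from bench import read_state, get_image, camera_model, job_done gives the robot as it stands.
- The arm moves only by the shell command python3 -m handwheel 'ROWS'. ROWS is JSON, a list of rows, each a list of 7 numbers: the shift along the tool's x, y, z in m, then the turn, a rotation vector about the tool's x, y, z in rad, then the gripper's target within -1 to 1 (fully open at 1, half-way at 0, shut at -1). In form: [[dx, dy, dz, wx, wy, wz, jaw], ...]. A call has 1 to 10 rows; each row is the pose to reach, as a shift and turn from the pose commanded when the call began, along the tool's axes at that moment; what a row does not reach only later rows make up. A row lasts 1/8 s, in which the tool goes at most 62.5 mm and 10.7 degrees, less where a joint would pass 70% of its speed; a pose out of reach is approached as far as the arm can. A call with a gripper value outside its range is refused whole. The fingers move at their own pace and stop on an object; the grip force is fixed at half the most. Time passes only in rows, so rows that repeat a pose let the fingers close. It gives the time, the measured TCP pose, the force, the opening and the grip force at its end, in the units of the state.
- read_state(): the state, without advancing time (a new reading comes with each control period).
- get_image(name): name is "scene" or "top"; returns (picture, depth): 480x640x3 uint8, blue, green, red; 480x640 float32, mm along the optical axis (not along the pixel's ray), 0 where there is no reading.
- camera_model(name): a dict with "K" (3x3 intrinsics, pixels), "dist" ([k1, k2, p1, p2, k3] as OpenCV has them; the pictures are not rectified), "rvec" (rotation vector, rad) and "tvec" (3), from world to camera coordinates, as OpenCV has them. Camera axes: x right, y down, z forward; pixel columns grow to the right and rows downward; lengths in mm; the calibration is good to about 2 mm. A picture is of the moment at which its call begins. camera_model takes no time and is no camera call.
- job_done(): hands the job in; it is judged then, once.
The state is a dict: "clock": time; "joints": joint angles; "joint_vel": joint speeds; "joint_efforts": joint torques, N m; "position": TCP position; "ee_rot": TCP orientation; "contact_force": force on the tool from outside, world axes, zero at the start; "wrist_torque": the same for the moment, N m; "gripper_width": finger opening in mm; "grasp_force": force on a finger pad.
Only numpy, scipy, OpenCV 4.12 (cv2) and the standard library are available. Lean on these libraries where they do the work, as an engineer would, in place of code of your own. Each camera call takes 0.05 s, during which the arm holds its last target. There are 200 camera calls.

## Task

Put the small metal tin from the tray into the open jar, then close the jar: set the loose knobbed wooden cap on its neck and press it down until it clicks over the catches and its rim sits fully home on the jar's shoulder all round. Do not ease off after the click: keep pushing down firmly, with 10 N or so, and finish while still holding the cap pressed down. Leave everything else on the table where it stands.

Things in the scene. Friction and masses are not known exactly. Their poses are not given: they have to be found in the camera images.
- jar: open white ceramic jar, fixed to the table: round body 70 mm across and 40 mm high with a flat shoulder; above it a neck 48 mm across outside, 40 mm inside, rounded rim 60 mm above the table. Four small steel spring catches stick out 4.5 mm from the neck, centred 7 mm above the shoulder, and give way inward when the cap is pushed over them. Origin: centre of the underside, z up.
- jar_seat (a point): on the jar's axis at shoulder height (40 mm), where the cap's rim rests when home. Set on the neck, the cap first stops on the catches, rim about 10 mm above this. A push of about 6 to 14 N on the knob (more off-centre; one side may give first) takes it over them half way down; the resistance drops, it snaps to the shoulder and is held there. 20 N is harmless.
- jar_mouth (a point): centre of the jar's mouth at the top of the neck, 60 mm above the table
- jar_floor (a point): centre of the floor of the jar's well, 10 mm above the table; the well is round and 40 mm wide
- cap: the jar's loose snap cap, light wood, 80 g, rim down on the tray: hollow, 67 mm across, flat top 27 mm above the rim, on it a round knob 24 mm across and 22 mm tall (49 mm in all). A bead inside the rim leaves a 51 mm opening for the 48 mm neck, 1.5 mm to spare all round; any yaw fits. Origin: centre of the rim's underside, z up.
- cap_knob_top (a point): centre of the flat top of the cap's knob, 49 mm above the cap's rim; 89 mm above the table when the cap is home
- tin: small round aluminium tin, 28 mm across and 30 mm tall, 50 g, standing on the tray; drops freely into the jar's 40 mm well (released at the mouth it slides down 35 mm or so, which is harmless) and then lies wholly below the neck's rim. Origin: centre of its underside, z up.
- tray: shallow white ceramic tray, fixed, 200 mm (x) by 300 mm (y), rim 14 mm high, floor 5 mm above the table; cap and tin stand on it at opposite ends of its y axis, either way round. Origin: centre of its underside.
- lipstick: bystander: grey lipstick 75 x 18 x 18 mm lying on the tray along its +x edge. Origin: centre of its underside.
- compact: bystander: black disc compact, 40 mm across, 12 mm tall, near the middle of the tray's -x edge. Origin: centre of its underside.
- polish: bystander: small square amber nail-polish bottle with black cap, 28 mm wide and 58 mm tall, standing about 100 mm beyond the jar (its +x side). Origin: centre of its underside.
- tonic: bystander: clear bottle with white cap, 44 mm across, 110 mm tall, at the far side. Origin: centre of its underside.
- pump_bottle: bystander: amber pump bottle with black pump, 54 mm across, 178 mm tall, at the left side. Origin: centre of its underside.

How it is judged (in metres and radians):
On the way, in this order (a step that is already met when the one before it is completed fails the run):
1. the tin is in the jar, let go and at rest, the cap still off (z of tin in the frame of jar_floor below 0.008 m and horizontal distance between tin and jar_floor below 0.014 m and contact force between the fingers and tin below 0.1 N and linear speed of tin below 0.03 m/s and horizontal distance between cap and jar_seat above 0.05 m), for 0.2 s.
2. the cap has snapped over the catches and its rim is down on the shoulder (z of cap in the frame of jar_seat below 0.0025 m and horizontal distance between cap and jar_seat below 0.004 m and angle between cap's own z axis and vertical below 0.05 rad), for 0.2 s.
At the end, for the whole second after the job is handed in: The tin stands in the jar (within 8 mm of the floor of the well); the cap is home: rim within 2.5 mm of the shoulder, within 4 mm of centre, tilted less than 0.05 rad; and it is still being pushed down on the jar with more than 3 N through the last second (all of step 2 and z of tin in the frame of jar_floor below 0.008 m and horizontal distance between tin and jar_floor below 0.014 m and contact force between cap and jar above 3 N); the arm keeps its last pose, push and grip.
It fails at once if a bystander is shoved more than 30 mm or knocked over (distance of any of polish, lipstick, compact, tonic, pump_bottle from where it was at the start of the episode above 0.03 m or angle between any of polish, lipstick, compact, tonic, pump_bottle's own z axis and vertical above 0.7 rad).
It also fails if it takes over 58 s, if anything falls off the work surface, if the arm or the gripper's body presses on something with over 40 N, if the wrist force passes 120 N, or if a joint passes its speed limit or range.

## Working session

There is one attempt and no reset: what is moved stays moved. The work goes in short steps, Python scripts to look and compute and a shell command to move; the robot and the scene stay as the last step left them, time stands still between calls to the robot, and variables do not carry over. Pictures are saved under pics/ and viewed, at most 10 in all, crops included, and the job is handed in when it is done.

```bash
mkdir -p pics
cat > h.py <<'E'
import numpy as np, cv2
from bench import *
def cam(n):
    m=camera_model(n); K=np.array(m["K"],float);d=np.array(m["dist"],float)
    R=cv2.Rodrigues(np.array(m["rvec"],float))[0];t=np.array(m["tvec"],float).ravel()
    return K,d,R,t
def ray(n,u,v):
    K,d,R,t=cam(n); p=cv2.undistortPoints(np.array([[[u,v]]],float),K,d)[0,0]
    return -R.T@t, R.T@np.array([p[0],p[1],1])
def onplane(n,u,v,z):
    c,r=ray(n,u,v); return c+r*(z-c[2])/r[2]
def cloud(n,depth):
    K,d,R,t=cam(n); v,u=np.mgrid[0:480,0:640]
    p=cv2.undistortPoints(np.stack([u,v],-1).reshape(-1,1,2).astype(float),K,d).reshape(480,640,2)
    P=np.dstack([p,np.ones((480,640))])*depth[...,None]
    return (P-t)@R
E
python3 - <<'E'
from h import *
for n in("top","scene"):
    im,d=get_image(n); cv2.imwrite(f"pics/{n}0.png",im); np.savez(f"{n}0.npz",im=im,d=d)
    K,_,R,t=cam(n); print(n,-R.T@t,K[0,0],d.min(),d.max())
print(read_state())
E
```

```text
top [ 383.81665655   79.05338826 1490.13430764] 590.572628213443 0.0 2454.2754
scene [969.95459732 403.52822163 877.91385303] 490.7642592363258 0.0 2659.2498
{'clock': 0.1, 'joints': array([ 1.38856888e+00,  3.85496646e-01,  6.72850185e-03, -4.10862864e-04,
       -1.19398426e+00, -2.58589936e-01]), 'joint_vel': array([ 7.89541557e-04, -8.84232874e-04,  1.73751060e-03,  1.50669404e-03,
        5.62209029e-05, -1.07639504e-03]), 'joint_efforts': array([-1.00229630e-03, -3.93319273e+01,  1.88928956e+01,  4.19794902e+00,
       -2.59515706e-03,  8.24234121e-06]), 'position': array([266.4469128 , 564.77554956, 230.31098948]), 'ee_rot': array([ 9.75791125e-01, -2.18702281e-01, -1.53471954e-04,  9.84615949e-04]), 'contact_force': array([-0.85394171, -0.16707814, -0.08172934]), 'wrist_torque': array([ 0.0296004 ,  0.00014247, -0.01268199]), 'grasp_force': 0.0, 'gripper_width': 85.82946735806802}
```

View pics/top0.png

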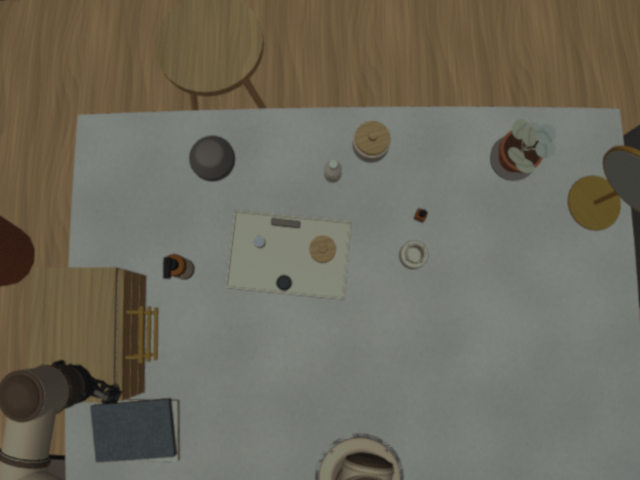

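View pics/scene0.png

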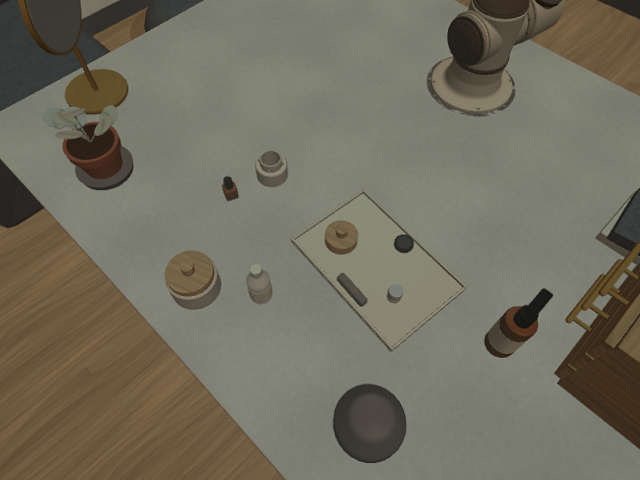

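The top view shows the tin at (260,242), cap at (322,249), jar at (414,254), lipstick at (285,223), compact at (284,283) and polish at (421,215). In the scene view the tin is at (396,293), the cap at (341,236) with its knob near (341,232), and the jar mouth at (271,158).

Run:
```python
from h import *
px={"tin":((260,242),(396,293),35,17),"cap":((322,249),(341,236),54,40),"jar":((414,254),(271,164),60,40)}
C={n:(np.load(n+"0.npz")["im"],cloud(n,np.load(n+"0.npz")["d"])) for n in("top","scene")}
for k,(a,b,h,rad) in px.items():
    rs=[]
    g=onplane("top",*a,h)
    for n in("top","scene"):
        P=C[n][1]; near=np.hypot(P[...,0]-g[0],P[...,1]-g[1])<rad+12
        z=P[...,2][near]; print(k,n,"guess",g.round(),"z hist",np.histogram(z,bins=range(-5,75,5))[0])
        m=near&(abs(P[...,2]-h)<5)
        v,u=np.nonzero(m)
        if len(u)<3: continue
        (cu,cv_),r=cv2.minEnclosingCircle(np.c_[u,v].astype(np.float32))
        cu,cv_=(u.min()+u.max())/2,(v.min()+v.max())/2
        print("  px",cu,cv_,"n",len(u),"ext",np.ptp(u),np.ptp(v),"mean",P[m].mean(0).round(1),"plane",onplane(n,cu,cv_,h).round(1)); rs.append(ray(n,cu,cv_))
    if len(rs)==2:
        (c1,r1),(c2,r2)=rs
        s=np.linalg.lstsq(np.c_[r1,-r2],c2-c1,rcond=None)[0]
        p,q=c1+s[0]*r1,c2+s[1]*r2; print("  TRI",((p+q)/2).round(1),"gap",np.linalg.norm(p-q).round(1))
row=[]
for n,l in(("top",((220,290),(200,305))),("scene",((290,465),(190,350)))):
    im=C[n][0]; (u0,u1),(v0,v1)=l
    row.append(cv2.resize(im[v0:v1,u0:u1],None,fx=4 if n=="top" else 2,fy=4 if n=="top" else 2,interpolation=2)[:420])
# zoom jar & cap & tin
def z(n,u,v): return cv2.resize(C[n][0][v-20:v+20,u-20:u+20],(260,260),interpolation=cv2.INTER_NEAREST)
cv2.imwrite("pics/z.png",np.vstack([np.hstack([z(n,*px[k][i]) for k in px]) for i,n in enumerate(("top","scene"))]))
```

```text
tin top guess [585. 240.  35.] z hist [  3  78 165  44   8   0  10  35  44  16   0   0   0   0   0]
  px 259.0 241.0 n 79 ext 10 10 mean [588.2 242.3  35.3] plane [587.7 242.7  35. ]
tin scene guess [585. 240.  35.] z hist [  3 328  97  14  14  22  15 133  28   0   0   0   0   0   0]
  px 396.0 290.5 n 161 ext 14 13 mean [588.7 243.2  33.6] plane [588.8 243.4  35. ]
  TRI [588. 243.  33.] gap 0.1
cap top guess [563.  86.  54.] z hist [ 23 241 380  92   7   4  68 274 139   6   4  39  30   5   0]
  px 322.5 246.5 n 67 ext 9 9 mean [568.8  84.1  54.5] plane [569.2  84.5  54. ]
cap scene guess [563.  86.  54.] z hist [ 15 658 166  43  38  43 252 363  17  10  24  84   7   0   0]
  px 341.5 229.0 n 101 ext 11 10 mean [570.2  84.6  52.1] plane [571.2  86.1  54. ]
  TRI [569.6  84.6  50.6] gap 0.3
jar top guess [ 547. -139.   60.] z hist [218 314 123  87  27  16  18  19 128 149  37  26  55  42   7]
  px 414.5 252.5 n 97 ext 19 19 mean [ 550.1 -140.2   59.8] plane [ 550.3 -140.2   60. ]
jar scene guess [ 547. -139.   60.] z hist [473 101  37  61  57  66  59  85 243  70  77  64 105   3   0]
  px 269.5 159.0 n 108 ext 21 18 mean [ 552.8 -142.3   57.2] plane [ 554.4 -140.8   60. ]
  TRI [ 551.7 -142.    56.2] gap 3.0
```

View pics/z.png

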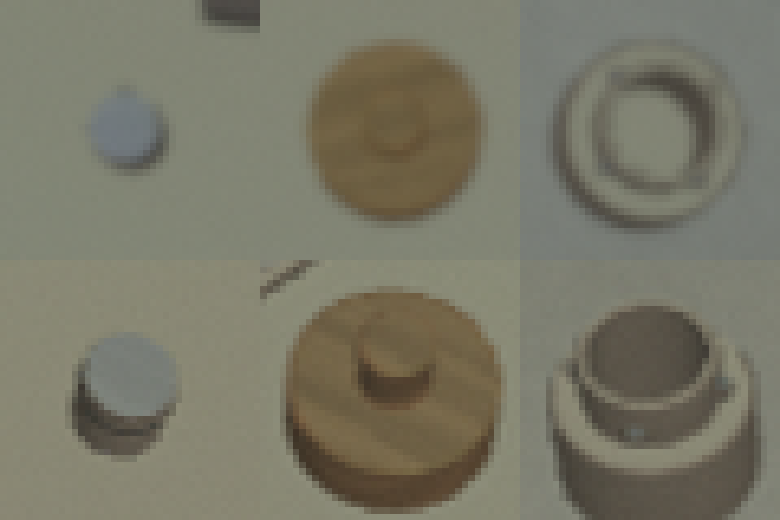

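The zoom shows the tin top, the cap with a centred knob, and the jar mouth with its catches. Triangulated heights of 33, 51 and 56 mm match the expected 35, 54 and 60. I'll cross at the current height, clear of the pump bottle.

```bash
python3 -m handwheel '[[0.05,0.02,0,0,0,-0.1,1],[0.1,0.04,0,0,0,-0.2,1],[0.15,0.055,0,0,0,-0.3,1],[0.2,0.075,0,0,0,-0.44,1],[0.25,0.09,0,0,0,-0.44,1],[0.3,0.11,0,0,0,-0.44,1],[0.35,0.125,0,0,0,-0.44,1],[0.4,0.145,0,0,0,-0.44,1],[0.428,0.154,0,0,0,-0.44,1],[0.428,0.154,0,0,0,-0.44,1]]'
```

```text
clock: 1.35
position: [588.9, 241.5, 230.2]
ee_rot: [1.0, -0.002, -0.001, 0.0]
contact_force: [-0.4, -0.3, 0.4]
gripper_width: 85.5
grasp_force: 0.0
```

```bash
python3 -m handwheel '[[0,-0.0015,0.05,0,0,0,1],[0,-0.0015,0.1,0,0,0,1],[0,-0.0015,0.14,0,0,0,1],[0,-0.0015,0.17,0,0,0,1],[0,-0.0015,0.19,0,0,0,1],[0,-0.0015,0.205,0,0,0,1],[0,-0.0015,0.212,0,0,0,1],[0,-0.0015,0.212,0,0,0,1]]' && python3 -m handwheel '[[0,0,0,0,0,0,-1],[0,0,0,0,0,0,-1],[0,0,0,0,0,0,-1],[0,0,0,0,0,0,-1],[0,0,0,0,0,0,-1],[0,0,0,0,0,0,-1],[0,0,0,0,0,0,-1],[0,0,0,0,0,0,-1]]'
```

```text
clock: 2.35
position: [587.9, 245.1, 19.3]
ee_rot: [1.0, -0.0, -0.0, 0.0]
contact_force: [0.0, 0.3, 0.3]
gripper_width: 85.4
grasp_force: 0.0
clock: 3.35
position: [588.5, 245.1, 20.1]
ee_rot: [1.0, -0.0, 0.001, -0.0]
contact_force: [-1.3, 0.3, 5.7]
gripper_width: 25.5
grasp_force: 59.2
```

```bash
python3 -m handwheel '[[0,0,-0.01,0,0,0,-1],[0,0,-0.03,0,0,0,-1],[0,0,-0.06,0,0,0,-1],[0,0,-0.09,0,0,0,-1],[0,0,-0.12,0,0,0,-1],[0,0,-0.12,0,0,0,-1]]'
python3 - <<'E'
from h import *
im,d=get_image("scene"); im2,d2=get_image("top")
p=read_state()["position"]; K,dd,R,t=cam("scene")
u,v=cv2.projectPoints(p[None],cv2.Rodrigues(R)[0],t,K,dd)[0].ravel().astype(int)
K,dd,R,t=cam("top")
a,b=cv2.projectPoints(p[None],cv2.Rodrigues(R)[0],t,K,dd)[0].ravel().astype(int); print(u,v,a,b)
f=lambda im,u,v:cv2.resize(im[v-40:v+40,u-40:u+40],(400,400),interpolation=2)
cv2.imwrite("pics/g1.png",np.hstack([f(im,u,v),f(im2,a,b)]))
E
```

```text
clock: 4.1
position: [589.2, 245.7, 142.1]
ee_rot: [1.0, -0.0, 0.002, -0.002]
contact_force: [0.2, -0.3, -0.5]
gripper_width: 26.0
grasp_force: 59.0
406 264 253 235
```

View pics/g1.png

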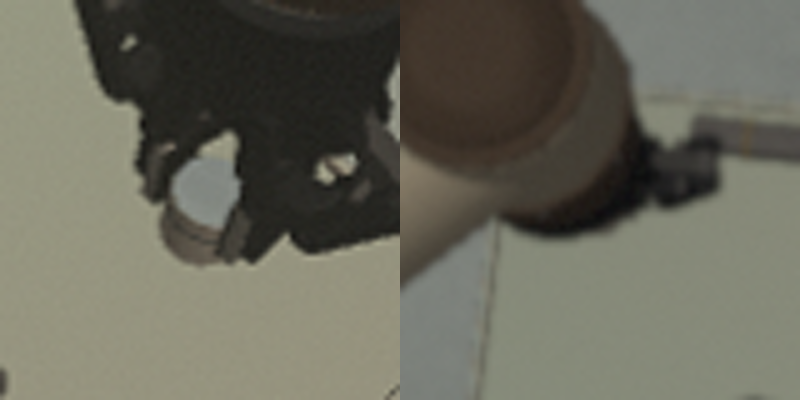

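The scene crop shows the tin held upright between the pads, at about (403,263) in full-image pixels. In the top view the arm hides it. Next move is to the jar.

```bash
python3 -m handwheel '[[-0.004,0.04,0,0,0,0,-1],[-0.008,0.08,0,0,0,0,-1],[-0.012,0.12,0,0,0,0,-1],[-0.016,0.16,0,0,0,0,-1],[-0.02,0.21,0,0,0,0,-1],[-0.025,0.26,0,0,0,0,-1],[-0.03,0.31,0,0,0,0,-1],[-0.035,0.36,0,0,0,0,-1],[-0.0375,0.386,0,0,0,0,-1],[-0.0375,0.386,0,0,0,0,-1]]'; python3 -m handwheel '[[0,0,0.02,0,0,0,-1],[0,0,0.04,0,0,0,-1],[0,0,0.05,0,0,0,-1],[0,0,0.055,0,0,0,-1],[0,0,0.055,0,0,0,-1]]'
python3 - <<'E'
from h import *
im,d=get_image("scene")
p=read_state()["position"]; K,dd,R,t=cam("scene")
u,v=cv2.projectPoints(p[None],cv2.Rodrigues(R)[0],t,K,dd)[0].ravel().astype(int)
print(u,v)
cv2.imwrite("pics/g2.png",cv2.resize(im[v-40:v+40,u-40:u+40],(560,560),interpolation=2))
E
```

```text
clock: 5.45
position: [548.8, -142.6, 137.5]
ee_rot: [1.0, -0.002, -0.002, -0.0]
contact_force: [1.0, -0.1, -0.9]
gripper_width: 25.3
grasp_force: 59.1
clock: 6.08
position: [550.3, -140.8, 84.2]
ee_rot: [1.0, -0.0, -0.0, 0.0]
contact_force: [-0.3, 1.0, -0.8]
gripper_width: 25.6
grasp_force: 59.1
269 150
```

View pics/g2.png

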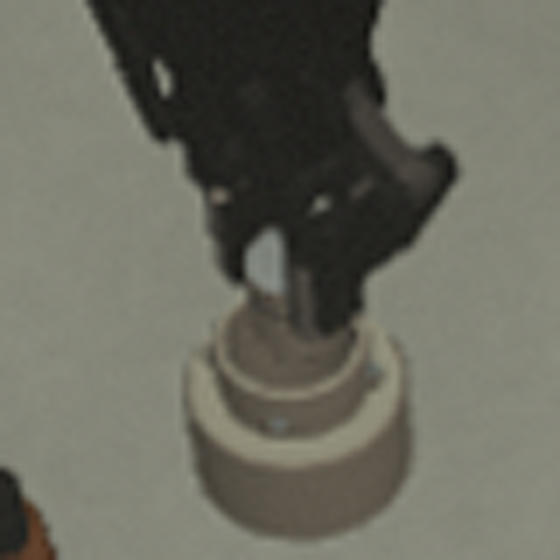

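The tin hangs over the mouth, roughly centred: the neck spans x 217–370 in the crop and the tin is near 290. I'll lower it and watch the force.

```bash
python3 -m handwheel '[[0,0,0.006,0,0,0,-1],[0,0,0.012,0,0,0,-1],[0,0,0.016,0,0,0,-1],[0,0,0.019,0,0,0,-1],[0,0,0.019,0,0,0,-1]]'
```

```text
clock: 6.75
position: [550.1, -141.1, 65.0]
ee_rot: [1.0, -0.0, -0.0, 0.0]
contact_force: [0.4, -0.4, -0.1]
gripper_width: 25.3
grasp_force: 59.1
```

No contact, so I'll open, rise and look.

```bash
python3 -m handwheel '[[0,0,0,0,0,0,0],[0,0,0,0,0,0,0],[0,0,0,0,0,0,0],[0,0,0,0,0,0,0]]'; python3 -m handwheel '[[0,0,-0.03,0,0,0,0],[0,0,-0.07,0,0,0,0.5],[0,0,-0.1,0,0,0,1],[0.01,-0.05,-0.1,0,0,0,1],[0.015,-0.1,-0.1,0,0,0,1],[0.019,-0.16,-0.1,0,0,0,1],[0.019,-0.2,-0.1,0,0,0,1],[0.019,-0.226,-0.1,0,0,0,1],[0.019,-0.226,-0.1,0,0,0,1]]'
python3 - <<'E'
from h import *
im,d=get_image("scene"); im2,d2=get_image("top"); np.savez("s1.npz",im=im,d=d,im2=im2,d2=d2)
P=cloud("top",d2); m=np.hypot(P[...,0]-550.5,P[...,1]+140.5)<12; print("well z",np.percentile(P[m][:,2],[5,25,50,75,95]).round(1), P[m&(P[...,2]>30)].mean(0))
cv2.imwrite("pics/g3.png",np.hstack([cv2.resize(im[124:204,231:311],(400,400),interpolation=2),cv2.resize(im2[214:294,374:454],(400,400),interpolation=2)]))
E
```

```text
clock: 7.25
position: [550.3, -141.1, 65.4]
ee_rot: [1.0, -0.0, 0.0, -0.0]
contact_force: [-0.3, 0.0, 1.1]
gripper_width: 43.1
grasp_force: 0.0
clock: 8.38
position: [569.3, 86.5, 165.3]
ee_rot: [1.0, 0.001, 0.0, -0.0]
contact_force: [-0.5, -0.2, -0.6]
gripper_width: 85.3
grasp_force: 0.0
well z [36.4 38.5 40.8 43.7 45.9] [ 550.34588066 -139.73985405   41.01543298]
```

View pics/g3.png

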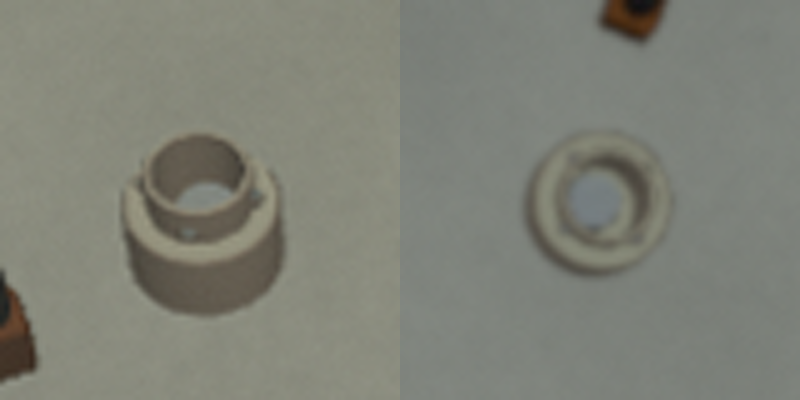

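The tin is down in the well: its top is at z≈41 mm and it shows in the mouth at (270,163) in the scene view and (413,253) in the top view. Next, refine the jar-minus-cap offset and grip the knob.

```bash
python3 - <<'E'
from h import *
print("jar scene",onplane("scene",270.0,157.9,59),"jar top",onplane("top",413.9,253.5,40))
D=np.load("top0.npz"); hsv=cv2.cvtColor(D["im"],cv2.COLOR_BGR2HSV); print(hsv[249,322],hsv[249,345])
for n,b,z in(("top",(300,225,345,270),32),("scene",(315,210,370,262),None)):
    D=np.load(n+"0.npz"); hsv=cv2.cvtColor(D["im"],cv2.COLOR_BGR2HSV)
    m=(hsv[...,1]>75).astype(np.uint8); mm=np.zeros_like(m); mm[b[1]:b[3],b[0]:b[2]]=m[b[1]:b[3],b[0]:b[2]]
    c=max(cv2.findContours(mm,0,1)[0],key=cv2.contourArea); e=cv2.fitEllipse(c); print(n,e)
    if z: print("cap top-plane",onplane(n,*e[0],z))
print("cap knob scene", onplane("scene",341.5,229,54))
E
python3 -m handwheel '[[0.0005,0,0.04,0,0,0,1],[0.0005,0,0.08,0,0,0,1],[0.0005,0,0.105,0,0,0,1],[0.0005,0,0.12,0,0,0,1],[0.0005,0,0.128,0,0,0,1],[0.0005,0,0.128,0,0,0,1]]'
```

```text
jar scene [ 551.1373259  -142.89849571   59.        ] jar top [ 550.15427866 -141.67400268   40.        ]
[ 20  99 108] [ 34  31 132]
top ((322.2279968261719, 248.6331787109375), (24.954341888427734, 25.73993682861328), 178.05157470703125)
cap top-plane [566.73765268  85.33682616  32.        ]
scene ((340.9167785644531, 236.90536499023438), (32.575653076171875, 33.03158187866211), 160.86558532714844)
cap knob scene [571.19560224  86.05670055  54.        ]
clock: 9.22
position: [570.1, 84.6, 37.5]
ee_rot: [1.0, -0.001, 0.0, 0.0]
contact_force: [-0.1, -0.3, -0.2]
gripper_width: 85.2
grasp_force: 0.0
```

```bash
python3 -m handwheel '[[0,0,0,0,0,0,-1],[0,0,0,0,0,0,-1],[0,0,0,0,0,0,-1],[0,0,0,0,0,0,-1],[0,0,0,0,0,0,-1],[0,0,0,0,0,0,-1],[0,0,0,0,0,0,-1],[0,0,0,0,0,0,-1]]';  python3 -m handwheel '[[0,0,-0.02,0,0,0,-1],[0,0,-0.05,0,0,0,-1],[0,0,-0.08,0,0,0,-1],[0,0,-0.08,0,0,0,-1]]'
```

```text
clock: 10.22
position: [570.3, 85.0, 38.0]
ee_rot: [1.0, -0.0, 0.0, -0.0]
contact_force: [-1.4, -0.3, 5.3]
gripper_width: 21.8
grasp_force: 58.8
clock: 10.72
position: [571.2, 85.5, 119.2]
ee_rot: [1.0, -0.0, 0.002, -0.001]
contact_force: [0.4, -0.8, -1.5]
gripper_width: 21.7
grasp_force: 58.8
```

```bash
python3 -m handwheel '[[-0.003,0.035,0,0,0,0,-1],[-0.006,0.07,0,0,0,0,-1],[-0.009,0.11,0,0,0,0,-1],[-0.012,0.15,0,0,0,0,-1],[-0.016,0.19,0,0,0,0,-1],[-0.019,0.22,0,0,0,0,-1],[-0.019,0.2265,0,0,0,0,-1],[-0.019,0.2265,0,0,0,0,-1],[-0.019,0.2265,0.01,0,0,0,-1],[-0.019,0.2265,0.01,0,0,0,-1]]'
python3 - <<'E'
from h import *
im,d=get_image("scene"); im2,d2=get_image("top"); np.savez("s2.npz",im=im,d=d,im2=im2,d2=d2)
print(read_state()["position"])
cv2.imwrite("pics/g4.png",np.hstack([cv2.resize(im[114:194,231:311],(400,400),interpolation=2),cv2.resize(im2[214:294,374:454],(400,400),interpolation=2)]))
E
```

```text
clock: 11.98
position: [549.9, -140.6, 105.9]
ee_rot: [1.0, 0.0, -0.001, -0.0]
contact_force: [0.0, -0.3, -0.3]
gripper_width: 21.9
grasp_force: 58.9
[ 550.69404411 -140.92900919  106.94974386]
```

View pics/g4.png

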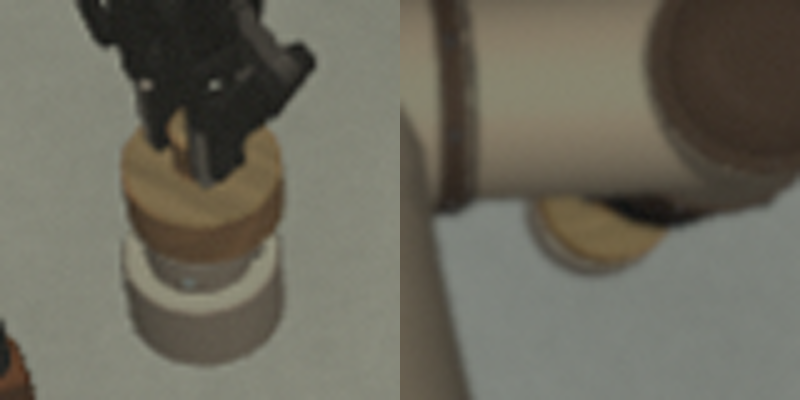

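The scene crop shows the cap level over the neck. Its outline spans crop x 121–284 and the jar's 122–284, so it's nearly coaxial. A ray check of both rims will put a number on the offset.

Run:
```python
from h import *
D=np.load("s2.npz"); im=D["im"]; hsv=cv2.cvtColor(im,cv2.COLOR_BGR2HSV)
zr=read_state()["position"][2]-33
m=np.zeros((480,640),np.uint8); m[130:180,240:300]=((hsv[...,1]>85)&(hsv[...,0]<25)&(hsv[...,2]>50))[130:180,240:300]
c=max(cv2.findContours(m,0,1)[0],key=cv2.contourArea)[:,0]
print(c.min(0),c.max(0),zr)
def fit(pts,z,r):
    from scipy.optimize import least_squares
    q=np.array([onplane("scene",u,v,z)[:2] for u,v in pts])
    s=least_squares(lambda p:np.hypot(q[:,0]-p[0],q[:,1]-p[1])-r,q.mean(0)+[-20,-26],loss="soft_l1")
    return s.x.round(1),np.abs(s.fun).mean().round(2)
# lower front edge of cap: lowest mask pixel per column
cols=range(c[:,0].min()+3,c[:,0].max()-2)
low=[(u,np.nonzero(m[:,u])[0].max()+.5) for u in cols if m[:,u].any()]
print("cap rim",fit(low,zr,33.5))
# jar shoulder front edge: bright-dark step below, from the vacant view
g=cv2.cvtColor(np.load("s1.npz")["im"],cv2.COLOR_BGR2GRAY).astype(float)
s=[]
for u in range(259,283):
    k=np.arange(165,182); dv=g[k+1,u]-g[k-1,u]; i=dv.argmin(); s.append((u,k[i]))
print(s); print("jar shoulder",fit(s,40,35))
```

```text
[256 136] [286 166] 73.94974386320133
cap rim (array([ 547.8, -139. ]), np.float64(0.76))
[(259, np.int64(172)), (260, np.int64(173)), (261, np.int64(174)), (262, np.int64(174)), (263, np.int64(175)), (264, np.int64(175)), (265, np.int64(175)), (266, np.int64(166)), (267, np.int64(176)), (268, np.int64(176)), (269, np.int64(176)), (270, np.int64(176)), (271, np.int64(176)), (272, np.int64(176)), (273, np.int64(166)), (274, np.int64(176)), (275, np.int64(165)), (276, np.int64(165)), (277, np.int64(175)), (278, np.int64(174)), (279, np.int64(174)), (280, np.int64(173)), (281, np.int64(173)), (282, np.int64(172))]
jar shoulder (array([ 550.4, -144. ]), np.float64(4.36))
```

Run:
```python
from h import *
from scipy.optimize import least_squares
def fit(pts,z,r):
    q=np.array([onplane("scene",u,v,z)[:2] for u,v in pts])
    s=least_squares(lambda p:np.hypot(q[:,0]-p[0],q[:,1]-p[1])-r,q.mean(0)+[-20,-26],loss="soft_l1")
    return s.x.round(1),np.abs(s.fun).mean().round(2)
def edge(im,us,v0,v1):
    g=cv2.GaussianBlur(im,(3,3),0).astype(float); out=[]
    for u in us:
        k=np.arange(v0,v1); dv=g[k+1,u]-g[k-1,u]; i=dv.argmin()
        if 0<i<len(k)-1: a,b,c=dv[i-1:i+2]; out.append((u,k[i]+.5*(a-c)/(a-2*b+c)))
    return out
a=cv2.cvtColor(np.load("s1.npz")["im"],cv2.COLOR_BGR2GRAY)
b=np.load("s2.npz")["im"]; bb=cv2.cvtColor(b,cv2.COLOR_BGR2GRAY); sat=cv2.cvtColor(b,cv2.COLOR_BGR2HSV)[...,1]
print("jar s1",fit(edge(a,range(261,281),170,181),40,35)); print("jar s2",fit(edge(bb,range(261,281),170,181),40,35))
print("cap",fit(edge(sat,range(260,282),158,172),74,33.5))
# cap top face edge -> wall (z 101)
e=edge(bb,range(261,281),150,166); print([(u,round(v,1)) for u,v in e][::4]); print("cap top",fit(e,101,33.5))
```

```text
jar s1 (array([ 550.3, -143.4]), np.float64(0.12))
jar s2 (array([ 550.4, -143.4]), np.float64(0.15))
cap (array([ 548.5, -138.6]), np.float64(0.17))
[(261, np.float64(156.6)), (265, np.float64(158.0)), (269, np.float64(158.8)), (273, np.float64(159.0)), (277, np.float64(157.7))]
cap top (array([ 550. , -136.3]), np.float64(0.33))
```

Run:
```python
from h import *
K,d,R,t=cam("scene")
for z in(20,40,74,101):
    P=np.array([[550.4,-142,z],[550.4+7.9,-142-6.1,z]],float); print(z,cv2.projectPoints(P,cv2.Rodrigues(R)[0],t,K,d)[0].reshape(-1,2).round(2).tolist())
b=np.load("s2.npz")["im"].astype(float); bg=np.median(b[200:215,240:300].reshape(-1,3),0)
D=np.abs(cv2.GaussianBlur(b,(1,3),0)-bg).sum(2)
for v in (148,150,152,154,156,158,172,174,176,178):
    r=D[v,240:302]; h=0.5*np.median(r[20:42]); k=np.nonzero(r>h)[0]; k=k[(k>8)]
    i,j=k[0],k[-1]; L=240+i-(r[i]-h)/(r[i]-r[i-1]); Rr=240+j+(r[j]-h)/(r[j]-r[j+1]) if j<61 else -1
    print(v,round(L,2),round(Rr,2),round((L+Rr)/2,2))
```

```text
20 [[271.87, 169.4], [267.36, 169.87]]
40 [[271.2, 163.62], [266.61, 164.08]]
74 [[270.0, 153.33], [265.29, 153.8]]
101 [[269.01, 144.74], [264.18, 145.21]]
148 255.13 286.88 271.0
150 254.66 287.76 271.21
152 254.58 287.92 271.25
154 255.19 287.91 271.55
156 255.4 287.64 271.52
158 256.2 286.7 271.45
172 254.26 288.71 271.48
174 254.65 288.78 271.71
176 255.93 287.53 271.73
178 256.69 286.61 271.65
```

Lateral silhouettes put the cap about 4 mm off, matching the cap being about 3.6 mm behind the TCP in x at the grasp. I'll correct by (+3.5, −2) mm and re-measure with depth as well.

```bash
python3 -m handwheel '[[0.0035,0.002,0,0,0,0,-1],[0.0035,0.002,0,0,0,0,-1],[0.0035,0.002,0,0,0,0,-1]]'
python3 - <<'E'
from h import *
from scipy.optimize import least_squares
ims=[];ds=[]
for i in range(6):
    im,d=get_image("scene"); ims.append(im.astype(float)); ds.append(d)
b=np.mean(ims,0); d=np.median(ds,0); np.savez("s3.npz",im=b,d=d); print(read_state()["position"])
P=cloud("scene",d)
sat=cv2.cvtColor(b.astype(np.uint8),cv2.COLOR_BGR2HSV)[...,1]
m=np.zeros(d.shape,bool); m[140:157,256:287]=1; m&=(sat>85)&(P[...,2]>92)&(P[...,2]<112)
Q=P[m]; A=np.c_[Q[:,:2]-[550,-141],np.ones(len(Q))]; c=np.linalg.lstsq(A,Q[:,2],rcond=None)[0]; print("cap top z,slope",c.round(3),len(Q),np.median(Q[:,2]),Q[:,:2].min(0),Q[:,:2].max(0))
m2=np.zeros(d.shape,bool); m2[168:175,260:282]=1; Q=P[m2&(abs(P[...,2]-40)<8)]; print("shoulder z",np.median(Q[:,2]))
D=np.abs(cv2.GaussianBlur(b,(1,3),0)-np.median(b[200:215,240:300].reshape(-1,3),0)).sum(2)
for v in (150,154,156,172,174,176,178):
    r=D[v,240:302]; h=0.5*np.median(r[20:42]); k=np.nonzero(r>h)[0]; k=k[(k>8)]
    i,j=k[0],k[-1]; L=240+i-(r[i]-h)/(r[i]-r[i-1]); Rr=240+j+(r[j]-h)/(r[j]-r[j+1]); print(v,round((L+Rr)/2,2))
def fit(pts,z,r):
    q=np.array([onplane("scene",u,v,z)[:2] for u,v in pts])
    s=least_squares(lambda p:np.hypot(q[:,0]-p[0],q[:,1]-p[1])-r,q.mean(0)+[-20,-26],loss="soft_l1"); return s.x.round(1),np.abs(s.fun).mean().round(2)
def edge(g,us,v0,v1):
    out=[];k=np.arange(v0,v1)
    for u in us:
        dv=g[k+1,u]-g[k-1,u]; i=dv.argmin()
        if 0<i<len(k)-1: a,q,c=dv[i-1:i+2]; out.append((u,k[i]+.5*(a-c)/(a-2*q+c)))
    return out
g=b.mean(2); print("jar",fit(edge(g,range(261,281),170,181),40,35)); print("cap",fit(edge(sat.astype(float),range(260,282),158,172),74,33.5))
E
```

```text
clock: 12.45
position: [554.3, -143.6, 107.4]
ee_rot: [1.0, -0.0, 0.0, -0.0]
contact_force: [0.5, -0.1, -1.7]
gripper_width: 21.5
grasp_force: 58.9
[ 554.156289   -143.62093841  107.3415612 ]
cap top z,slope [ 1.3000e-02 -3.1000e-02  9.9684e+01] 320 99.27218558240193 [ 522.76348408 -172.45099271] [ 586.89672065 -108.39310141]
shoulder z 38.60509415125138
150 268.66
154 268.89
156 268.95
172 271.49
174 271.88
176 271.75
178 271.64
jar (array([ 550.4, -143.3]), np.float64(0.12))
cap (array([ 552.5, -142.7]), np.float64(0.25))
```

Overshoot of about 1.5 mm laterally; pull back 1.7 mm in x and lower over the neck.

```bash
python3 -m handwheel '[[-0.0017,0,0,0,0,0,-1],[-0.0017,0,0.006,0,0,0,-1],[-0.0017,0,0.012,0,0,0,-1],[-0.0017,0,0.015,0,0,0,-1],[-0.0017,0,0.018,0,0,0,-1],[-0.0017,0,0.018,0,0,0,-1]]'
```

```text
clock: 13.5
position: [552.2, -143.9, 89.0]
ee_rot: [1.0, -0.0, -0.0, 0.0]
contact_force: [-0.4, -2.0, -1.9]
gripper_width: 21.5
grasp_force: 58.8
```

The rim is over the neck with little force. Down to the catches.

```bash
python3 -m handwheel '[[0,0,0.002,0,0,0,-1],[0,0,0.004,0,0,0,-1],[0,0,0.006,0,0,0,-1],[0,0,0.007,0,0,0,-1],[0,0,0.007,0,0,0,-1]]'
```

```text
clock: 14.12
position: [552.7, -143.8, 82.9]
ee_rot: [1.0, -0.0, 0.0, 0.0]
contact_force: [-1.5, -2.7, 5.0]
gripper_width: 21.0
grasp_force: 59.4
```

On the catches, with a slight side load; nudge −x, −y by about 0.5 mm and push through.

```bash
python3 -m handwheel '[[-0.0003,0.0006,0.001,0,0,0,-1],[-0.0003,0.0006,0.003,0,0,0,-1],[-0.0003,0.0006,0.005,0,0,0,-1],[-0.0003,0.0006,0.007,0,0,0,-1],[-0.0003,0.0006,0.007,0,0,0,-1]]'
```

```text
clock: 14.75
position: [551.7, -144.0, 74.0]
ee_rot: [1.0, -0.001, -0.001, -0.0]
contact_force: [0.2, -1.5, -4.8]
gripper_width: 21.5
grasp_force: 58.9
```

Snapped through. Now build the push.

```bash
python3 -m handwheel '[[0,0,0.001,0,0,0,-1],[0,0,0.002,0,0,0,-1],[0,0,0.003,0,0,0,-1],[0,0,0.003,0,0,0,-1],[0,0,0.003,0,0,0,-1]]'
```

```text
clock: 15.38
position: [552.1, -144.1, 73.0]
ee_rot: [1.0, -0.0, 0.0, -0.0]
contact_force: [-2.4, 0.1, 6.2]
gripper_width: 21.4
grasp_force: 59.8
```

```bash
python3 -m handwheel '[[0,0,0.001,0,0,0,-1],[0,0,0.002,0,0,0,-1],[0,0,0.002,0,0,0,-1],[0,0,0.002,0,0,0,-1],[0,0,0.002,0,0,0,-1],[0,0,0.002,0,0,0,-1]]'
python3 - <<'E'
from h import *
im,d=get_image("scene"); s=read_state(); print(s["position"],s["contact_force"],s["wrist_torque"])
cv2.imwrite("pics/g5.png",cv2.resize(im[114:204,226:316],(540,540),interpolation=2))
E
```

```text
clock: 16.12
position: [552.1, -144.1, 73.0]
ee_rot: [1.0, 0.0, 0.0, 0.0]
contact_force: [-6.4, 2.1, 14.9]
gripper_width: 21.7
grasp_force: 61.0
[ 552.12070865 -144.10561665   72.98171634] [-6.59180394  3.56514632 15.15751518] [ 6.73715223e-01  1.98256030e+00 -6.54981481e-04]
```

View pics/g5.png

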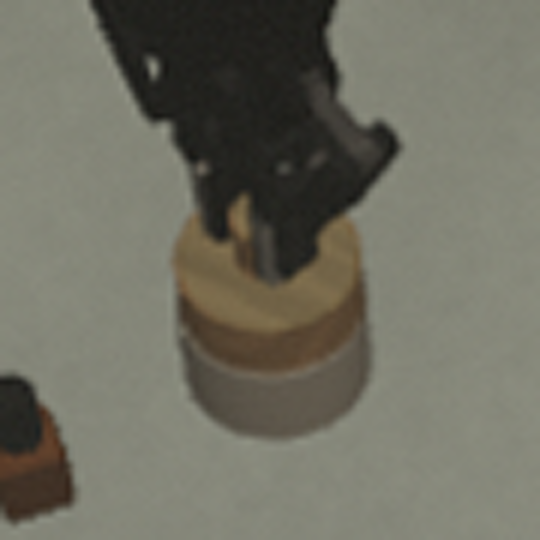

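The cap sits flat on the shoulder all round (its lower edge runs close along the jar body at crop y≈365). The TCP has stopped at 73.0 mm, which puts the rim at 40 mm, with about 15 N held.

```bash
python3 -c "from bench import job_done; print(job_done())"
```

```text
the job is handed in; nothing more can be done
None
```

The tin is in the jar and the cap has snapped home on the shoulder, still pressed down with about 15 N; I handed the job in at about 16 s, but no verdict came back.

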